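Change the seal and lay up a hammer union

ROBOT

A 6-joint arm with a two-finger parallel gripper is mounted at the origin on the work surface. World frame = base frame: x ahead of the robot, y to its left, z up, the work surface at z = 0. Lengths are in m, angles in rad, forces in N, time in s.
With the tool pointing down it reaches from about 0.3 to 0.85 m from the base axis. Payload 4.2 kg.
Tool frame: the origin (TCP) lies midway between the tips of the shut fingers; the grasp point (between the pads) lies 19 mm behind it; z points along the fingers, y is the direction in which the jaws open and shut (so a half turn about z gives the same grasp; the last joint's range is limited). The gripper opens to 91 mm and grips with 3 to 60 N. Pads are 32 mm wide; open, the fingers measure 118 mm over their backs; the gripper's body (76 mm by 178 mm) begins 60 mm behind the grasp point.
Start: joints at [1.107, 0.32, 1.565, -0, 1.257, -0.02], TCP at [0.247, 0.519, 0.214] pointing down, gripper open.
Joint ranges: [-3.11, 3.11], [-0.84, 2.01], [0.21, 2.61], [-1.34, 4.49], [0.05, 2.63], [-2.56, 2.56]. Speed limits (rad/s): [2.57, 2.57, 3.14, 3.14, 3.14, 3.14].

INTERFACE

Orientations are given as a unit quaternion [x, y, z, w].
In Python, from plant import ctrl gives the robot as it stands. The module is installed in compiled form; this text tells all that it offers.
- The arm moves only by the tool move_arm, never from a script. Its argument "steps" is a list that holds one entry, the list of rows, each a list of 7 numbers: the shift along the tool's x, y, z scaled (see below), then the turn, a rotation vector about the tool's x, y, z scaled (see below), then the gripper's target within -1 to 1 (shut at 1, half-way at 0, fully open at -1). A call has exactly 10 rows; each row shifts and turns the commanded pose from where the row before left it, along the tool's axes as they then stand; what a row does not reach is not made up. The controller multiplies each number of a shift by 0.15 m and each number of a turn by 180 degrees. A row lasts 1/12 s, in which the tool goes at most 41.7 mm and 7.16 degrees, less where a joint would pass 70% of its speed; a pose out of reach is approached as far as the arm can. A call with a number of a shift or a turn outside -1 to 1 is refused whole. A call with a gripper value outside its range is refused whole. The fingers move at their own pace and stop on an object; "force" is the grip in N (left out, the last holds). Time passes only in rows, so rows that do not move let the fingers close, or fill a call up. It gives the time, the measured TCP pose, the force and the opening at its end, in the units of the state.
- ctrl.read_state(): the state, without advancing time (a new reading comes with each control period).
- ctrl.read_camera(name): name is "scene" or "top"; returns a dict with "img" (420x560x3 uint8, red, green, blue), "range_z" (420x560 float32, m along the optical axis (not along the pixel's ray), 0 where there is no reading), "camera_matrix" (3x3 intrinsics, pixels), "pose" (4x4, takes a point from camera to world coordinates). Camera axes: x right, y up, looking along -z (the intrinsics and any distortion apply to the point x, -y, -z); pixel columns grow to the right and rows downward; lengths in m; the calibration is good to about 2 mm. A picture is of the moment at which its call begins.
- ctrl.finish_job(): hands the job in, once; it reports no verdict.
The state is a dict: "time": time; "joint_pos": joint angles; "joint_vel": joint speeds; "tau": joint torques, N m; "tool_pos": TCP position; "ee_rot": TCP orientation; "contact_force": force on the tool from outside, world axes, zero at the start; "torque": the same for the moment, N m; "gripper_width": finger opening in m.
Only numpy, scipy, OpenCV 4.12 (cv2) and the standard library are available. Lean on these libraries where they do the work, as an engineer would, in place of code of your own. Each camera call takes 0.05 s, during which the arm holds its last target. There are 200 camera calls.

TASK

The seal ring daubed with red paint, sitting in the half of the hammer union held in the chuck, has failed inspection: lift it out and leave it in the red reject tray. Then lay the union up on the chucked half in this order: the new brass-banded seal ring into the seat, the male sub nose down through it, the yellow wing nut over the sub's pipe end until it is down over the collar, and last the smaller grey thread cap on top of the pipe end. Leave the ring gauge, the larger grey cap and the hammer where they lie.

Things in the scene. Friction and masses are not known exactly. Their poses are not given: they have to be found in the camera images.
- union_base: Fixed: dark steel three-jaw chuck, 110 mm across, holding the grey steel female half of the union: threaded collar 60 mm across, rim 80 mm above the bench. The seal seat in its top is a round pocket 49 mm wide, 6 mm deep (floor 74 mm above the bench), mouth chamfered to 53 mm. Nothing is screwed here, only set in or on. Origin on the bench under the union's axis, z up.
- reject_tray: Red painted open steel tray, fixed to the bench, 100 mm (its x) by 130 mm (its y) outside, walls 3 mm thick and 28 mm high, floor 3 mm above the bench. Origin at the centre of its underside.
- marked_seal: Rejected seal ring: black ring with red paint daubs on its top face, 44 mm outside, 34 mm inside, 16 mm high, 35 to 70 g. At the start it sits loose in the seat of the union half and stands 10 mm proud of the rim; grip the proud part by its outside. Origin at the centre of its underside, z up.
- new_seal: New seal ring: black ring with bright brass bands on its top and outside, 44 mm outside, 34 mm inside, 16 mm high, 35 to 70 g, lying flat on the bench. In the seat 6 mm of it are sunk below the rim and 10 mm stand proud, so grip it by the upper part. Origin at the centre of its underside, z up.
- male_sub: Male sub, bare grey steel, standing nose down, 76 mm high, 0.22 to 0.45 kg: nose 28 mm across, 10 mm long; then a collar 48 mm across (10 to 22 mm up); then the pipe end, 33 mm across, threaded at its top (22 to 76 mm up). The nose goes into the seal ring's hole, the collar rests on the ring; the nose's underside is then 80 mm above the bench. Origin at the centre of that underside, z up.
- wing_nut: Yellow wing nut, right way up, 0.3 to 0.6 kg: hub 66 mm across, 30 mm high; two lugs along +x and -x reach 52 mm from its axis. Bore 43 mm wide in the top 9 mm (lip), 53 mm below. Grip it across the hub along its y. Over the pipe end, its lip rests on the sub's collar, underside then 81 mm above the bench; its turn does not matter. Origin at the centre of its underside, z up.
- small_cap: Smaller grey plastic thread cap with ribbed edge, lying mouth down, 44 mm across, 22 mm high, 20 to 45 g; hollow from below, 37.4 mm inside and 18 mm deep. On the sub's pipe end its underside is 58 mm above the sub's origin. Origin at the centre of its underside, z up.
- large_cap: Larger grey plastic thread cap with ribbed edge, for another thread, 69 mm in diameter and 26 mm high; not used. Origin at the centre of its underside.
- ring_gauge: Blued steel ring gauge with a knurled rim, 68 mm outside, 36 mm inside, 24 mm high; not used. Origin at the centre of its underside.
- hammer: Copper-faced hammer lying on the bench, 280 mm long, 108 mm across its head; not used. Its handle runs along its x, head at +x. Origin on the bench under the middle of its length.

How it is judged:
On the way, in this order (a step that is already met when the one before it is completed fails the run):
1. the red-daubed seal ring lies released inside the red reject tray (x of marked_seal in the frame of reject_tray between -0.047 and 0.047 m and y of marked_seal in the frame of reject_tray between -0.062 and 0.062 m and z of marked_seal in the frame of reject_tray below 0.025 m and contact force between the fingers and marked_seal below 0.05 N and linear speed of marked_seal below 0.02 m/s and angular speed of marked_seal below 0.2 rad/s), for 0.2 s.
2. the new seal ring sits flat and released in the seat of the chucked union half (horizontal distance between new_seal and union_base below 0.005 m and z of new_seal in the frame of union_base between 0.071 and 0.077 m and angle between new_seal's own z axis and vertical below 0.1 rad and contact force between the fingers and new_seal below 0.05 N and linear speed of new_seal below 0.02 m/s and angular speed of new_seal below 0.2 rad/s), for 0.2 s.
3. the male sub stands upright and released, nose in the new seal ring, collar down on it (horizontal distance between male_sub and union_base below 0.008 m and z of male_sub in the frame of union_base between 0.077 and 0.084 m and angle between male_sub's own z axis and vertical below 0.1 rad and contact force between the fingers and male_sub below 0.05 N and linear speed of male_sub below 0.02 m/s and angular speed of male_sub below 0.2 rad/s), for 0.2 s.
4. the wing nut is over the pipe end, down on the sub's collar, level and released (horizontal distance between wing_nut and union_base below 0.011 m and z of wing_nut in the frame of union_base between 0.077 and 0.085 m and angle between wing_nut's own z axis and vertical below 0.12 rad and contact force between the fingers and wing_nut below 0.05 N and linear speed of wing_nut below 0.02 m/s and angular speed of wing_nut below 0.2 rad/s), for 0.2 s.
5. the smaller grey cap is fully down on the pipe end and released (horizontal distance between small_cap and male_sub below 0.006 m and z of small_cap in the frame of male_sub between 0.054 and 0.062 m and angle between small_cap's own z axis and vertical below 0.15 rad and contact force between the fingers and small_cap below 0.05 N and linear speed of small_cap below 0.02 m/s and angular speed of small_cap below 0.2 rad/s), for 0.2 s.
At the end, for the whole second after the job is handed in: All released and at rest: rejected seal in the red tray; on the union's axis new seal (5 mm), male sub (8 mm), nut (11 mm), each fully down (+-4 mm) and level (0.1 rad, nut 0.12); smaller cap fully down (+-4 mm) on the pipe end, 6 mm from its axis, 0.15 rad (all of step 1 and all of step 2 and all of step 3 and all of step 4 and all of step 5); the robot touches nothing.
It fails at once if the larger grey cap is moved more than 20 mm from where it lay (distance of large_cap from where it was at the start of the episode above 0.02 m).
It fails at once if the ring gauge is moved more than 20 mm from where it lay (distance of ring_gauge from where it was at the start of the episode above 0.02 m).
It fails at once if the hammer is moved more than 20 mm from where it lay (distance of hammer from where it was at the start of the episode above 0.02 m).
It also fails if it takes over 144 s, if anything falls off the work surface, if the arm or the gripper's body presses on something with over 40 N, if the wrist force passes 120 N, or if a joint passes its speed limit or range.

## Working session

There is one attempt and no reset: what is moved stays moved. The work goes in short steps, Python scripts to look and compute and a tool call to move; the robot and the scene stay as the last step left them, time stands still between calls to the robot, and variables do not carry over. Pictures are saved under pics/ and viewed, about 12 in all and at most 16, crops included, and the job is handed in when it is done.

Besides the shell and the picture viewer there is one more tool, called after "Emit:" as name(argument=value, ...), one argument or row to a line, values as JSON. move_arm: Moves the arm, as the interface text tells. Its arguments: {"type":"object","properties":{"steps":{"type":"array","items":{"type":"array","items":{"type":"array","items":{"type":"number"}}}},"force":{"type":"number"}},"required":["steps"]}

```bash
mkdir -p pics; python3 - <<'E'
from plant import ctrl
import cv2,numpy as np
s=ctrl.read_state(); print({k:np.round(v,4).tolist() for k,v in s.items()})
for n in("scene","top"):
    c=ctrl.read_camera(n); cv2.imwrite(f"pics/{n}0.png",c["img"][...,::-1]); np.savez(f"{n}0.npz",**c)
    print(n,c["camera_matrix"].round(1).tolist(),c["pose"].round(4).tolist(),(c["range_z"]>0).mean(), c.keys())
E
```

```text
{'time': 0.0, 'joint_pos': [1.107, 0.3203, 1.5657, -0.0, 1.2574, -0.02], 'joint_vel': [-0.0014, -0.0015, -0.0013, 0.003, -0.0002, -0.0004], 'tau': [-0.0015, -41.247, -23.1973, 0.0727, 0.0458, -0.0001], 'tool_pos': [0.2467, 0.5188, 0.2131], 'ee_rot': [0.2201, 0.9755, -0.0009, -0.0002], 'contact_force': [0.9116, 0.3859, -0.1879], 'torque': [0.0338, 0.0063, -0.0128], 'gripper_width': 0.0909}
scene [[518.3, 0.0, 292.0], [0.0, 518.3, 203.9], [0.0, 0.0, 1.0]] [[-0.8668, -0.329, 0.3747, 1.0132], [0.4986, -0.5641, 0.6581, 0.771], [-0.0051, 0.7573, 0.653, 0.8279], [0.0, 0.0, 0.0, 1.0]] 0.995875850340136 dict_keys(['img', 'range_z', 'camera_matrix', 'pose'])
top [[409.1, 0.0, 266.8], [0.0, 409.1, 208.9], [0.0, 0.0, 1.0]] [[0.0247, 0.9854, -0.1684, 0.4048], [-0.9995, 0.0277, 0.0156, 0.0106], [0.02, 0.1679, 0.9856, 1.0182], [0.0, 0.0, 0.0, 1.0]] 0.996016156462585 dict_keys(['img', 'range_z', 'camera_matrix', 'pose'])
```

View pics/top0.png

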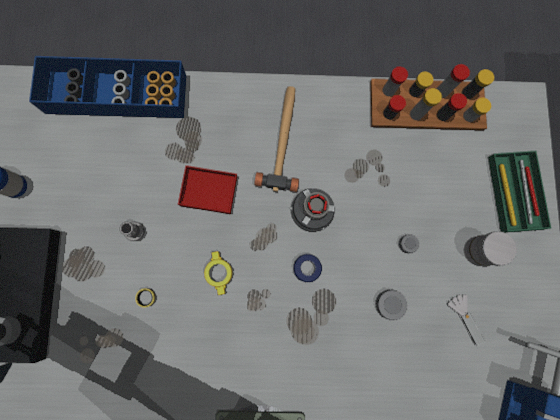

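View pics/scene0.png

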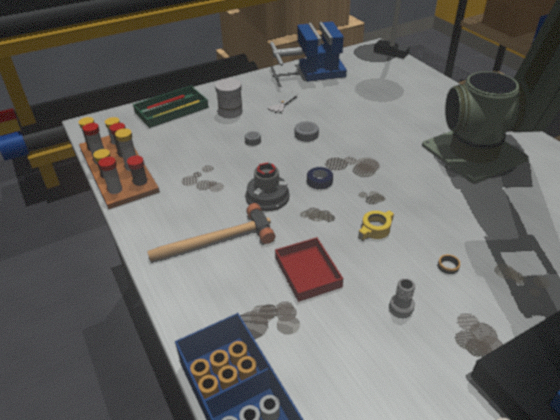

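Top view: seal in chuck (316,205), tray (208,190), sub (132,230), new seal (147,297), nut (218,272), small cap (409,243), large cap (391,304), ring gauge (308,267) and hammer (280,140). The scene view agrees. Next I measure positions with the depth from both views.

```bash
cat > h.py <<'E'
import numpy as np,cv2
def cloud(c):
    d=c["range_z"];K=c["camera_matrix"];v,u=np.mgrid[:d.shape[0],:d.shape[1]]
    P=np.stack([(u-K[0,2])/K[0,0]*d,-(v-K[1,2])/K[1,1]*d,-d],-1)
    W=P@c["pose"][:3,:3].T+c["pose"][:3,3]; W[d==0]=np.nan
    return W
def proj(c,p):
    q=(np.asarray(p)-c["pose"][:3,3])@c["pose"][:3,:3]; K=c["camera_matrix"]
    return K[0,0]*q[0]/-q[2]+K[0,2], K[1,1]*-q[1]/-q[2]+K[1,2]
def ray(c,u,v,z):
    K=c["camera_matrix"];d=c["pose"][:3,:3]@np.array([(u-K[0,2])/K[0,0],-(v-K[1,2])/K[1,1],-1.]);o=c["pose"][:3,3]
    return (o+d*(z-o[2])/d[2])[:2]
E
python3 - <<'E'
from h import *
T=np.load("top0.npz");S=np.load("scene0.npz")
WT,WS=cloud(T),cloud(S)
obj=dict(union=(314,207,.09,.05),seal0=(316,205,.09,.022),tray=(208,190,.028,.09),sub=(132,230,.076,.03),new=(147,297,.016,.035),nut=(218,272,.03,.06),small=(409,243,.022,.035),large=(391,304,.026,.05),gauge=(308,267,.024,.05),)
print("bench z",np.nanmedian(WT[330:380,300:400,2]),np.nanmedian(WS[330:400,300:400,2]), np.nanstd(WT[340:360,300:350,2]))
for n,(u,v,h,r) in obj.items():
    g=ray(T,u,v,h)
    for nm,W in(("T",WT),("S",WS)):
        m=(np.hypot(W[...,0]-g[0],W[...,1]-g[1])<r)
        z=W[...,2][m]
        top=np.nanpercentile(z,95)
        p=W[m&(W[...,2]>h-.006)&(W[...,2]<h+.01)]
        if len(p)<5: print(n,nm,g.round(3),"few",len(p),top);continue
        (cx,cy),rr=cv2.minEnclosingCircle(p[:,:2].astype(np.float32))
        e=(p[:,:2].min(0)+p[:,:2].max(0))/2
        print(n,nm,g.round(3),"mec",round(cx,4),round(cy,4),"r",round(rr,4),"bb",e.round(4),"mean",p[:,:2].mean(0).round(4),"top",round(top,4),len(p), cv2.minAreaRect(p[:,:2].astype(np.float32)))
for n,a in (("top",T),("scene",S)):
    pass
i=T["img"][...,::-1]
a=cv2.resize(i[180:320,100:260],None,fx=4,fy=4,interpolation=cv2.INTER_CUBIC)
cv2.imwrite("pics/c1.png",a)
E
```

```text
bench z 0.0009872185124573107 0.0006486587904775964 0.0018559841160230958
union T [ 0.571 -0.113] mec 0.5796 -0.1156 r 0.0257 bb [ 0.5798 -0.1156] mean [ 0.5794 -0.1192] top 0.0903 135 ((0.5798631310462952, -0.1183718740940094), (0.04419992119073868, 0.04333612322807312), 48.644222259521484)
union S [ 0.571 -0.113] mec 0.5757 -0.1167 r 0.0259 bb [ 0.5768 -0.1166] mean [ 0.5789 -0.117 ] top 0.0901 150 ((0.5766017436981201, -0.11773666739463806), (0.047080740332603455, 0.04893327131867409), 80.74481964111328)
seal0 T [ 0.576 -0.118] mec 0.578 -0.1187 r 0.0218 bb [ 0.5773 -0.1179] mean [ 0.5743 -0.1175] top 0.0923 99 ((0.5771791338920593, -0.11785075813531876), (0.039107054471969604, 0.041281361132860184), 2.629662036895752)
seal0 S [ 0.576 -0.118] mec 0.5764 -0.1172 r 0.0219 bb [ 0.5775 -0.1173] mean [ 0.5746 -0.1178] top 0.0924 101 ((0.5772551894187927, -0.1171417385339737), (0.03909287601709366, 0.041145697236061096), 41.63302993774414)
tray T [0.617 0.141] mec 0.6217 0.1441 r 0.0813 bb [0.6214 0.144 ] mean [0.6231 0.146 ] top 0.0269 303 ((0.6216729879379272, 0.14449650049209595), (0
[... 2124 characters left out ...]
83, 0.06787590682506561), 89.94815826416016)
large S [ 0.353 -0.306] mec 0.3512 -0.3072 r 0.0377 bb [ 0.3525 -0.3074] mean [ 0.3541 -0.3041] top 0.0294 300 ((0.351531982421875, -0.30709323287010193), (0.0693848580121994, 0.06868649274110794), 59.84049606323242)
gauge T [ 0.435 -0.108] mec 0.4344 -0.1064 r 0.0342 bb [ 0.4343 -0.1069] mean [ 0.4343 -0.106 ] top 0.0263 460 ((0.43425774574279785, -0.10699239373207092), (0.0645635798573494, 0.06602144986391068), 1.5281989574432373)
gauge S [ 0.435 -0.108] mec 0.4336 -0.1037 r 0.0362 bb [ 0.4346 -0.1029] mean [ 0.4367 -0.1018] top 0.0266 323 ((0.4356744885444641, -0.10423131287097931), (0.06820914149284363, 0.06700581312179565), 42.99714279174805)
```

View pics/c1.png

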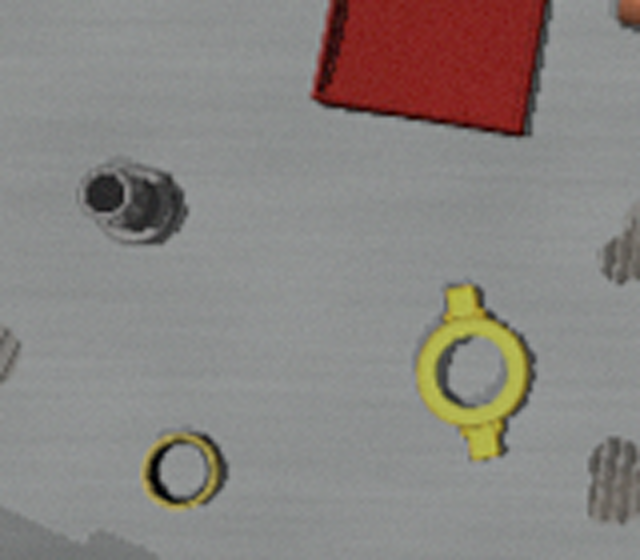

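Crop: the nut's lugs run from (463,300) to (485,445), about 9° off world x. New seal is at crop (182,470) and the sub's pipe end at (104,194). Next I refine with colour contours and rays, and check the union axis.

```bash
python3 - <<'E'
from h import *
obs=[]
for n in("top","scene"):
    c=np.load(n+"0.npz");hsv=cv2.cvtColor(c["img"],cv2.COLOR_RGB2HSV).astype(int);W=cloud(c)
    H,S,V=hsv[...,0],hsv[...,1],hsv[...,2]
    def fit(mask,g,r,h,lab):
        m=mask&(np.hypot(W[...,0]-g[0],W[...,1]-g[1])<r)
        v,u=np.nonzero(m)
        P=np.array([ray(c,a,b,h) for a,b in zip(u,v)],np.float32)
        hull=cv2.convexHull(P); e=cv2.minAreaRect(hull)
        A=np.c_[2*hull[:,0],np.ones(len(hull))];x=np.linalg.lstsq(A,(hull[:,0]**2).sum(1),rcond=None)[0]
        print(n,lab,len(P),"circ",x[:2].round(4),"r",round(float(np.sqrt(x[2]+x[:2]@x[:2])),4),"rect",np.round(e[0],4),np.round(e[1],4),round(e[2],1))
    fit(((H<8)|(H>172))&(S>110),(.576,-.1175),.03,.09,"redseal")
    fit((H>18)&(H<38)&(S>90),(.418,.11),.04,.03,"nuthub")
    fit((H>18)&(H<38)&(S>90),(.418,.11),.07,.024,"nutall")
    fit((H>12)&(H<38)&(S>70),(.3545,.282),.03,.016,"new")
    fit((W[...,2]>.0655),(.512,.319),.03,.076,"sub")
    fit((W[...,2]>.015),(.5,-.3565),.035,.022,"cap")
    fit((W[...,2]>.069)&(W[...,2]<.0865),(.576,-.1175),.04,.08,"rim")
    i=c["img"][...,::-1].copy();u,v=np.round(proj(c,(.5765,-.1175,.08))).astype(int)
    k=8;a=cv2.resize(i[v-24:v+24,u-30:u+30],None,fx=k,fy=k,interpolation=cv2.INTER_CUBIC)
    for R,z,col in((.030,.08,(0,255,0)),(.022,.09,(255,255,0)),(.055,.03,(255,0,255))):
        q=np.array([proj(c,(.5765+R*np.cos(t),-.1175+R*np.sin(t),z)) for t in np.linspace(0,6.3,60)])
        cv2.polylines(a,[np.round((q-[u-30,v-24]+.5)*k).astype(int)],False,col,1)
    obs.append(a)
cv2.imwrite("pics/u1.png",np.vstack(obs)[:, :][:768]); cv2.imwrite("pics/u1.png",cv2.resize(np.hstack(obs),(800,320)))
E
```

```text
top redseal 115 circ [ 0.5787 -0.1202] r 0.0221 rect [ 0.5793 -0.1199] [0.0448 0.0418] 0.4
top nuthub 428 circ [0.4179 0.1086] r 0.0352 rect [0.4167 0.1076] [0.0665 0.0673] 58.0
top nutall 509 circ [0.4182 0.1071] r 0.0419 rect [0.4167 0.1085] [0.0914 0.0673] 45.0
top new 133 circ [0.3538 0.2804] r 0.0226 rect [0.354  0.2803] [0.0438 0.0456] 28.3
top sub 176 circ [0.5122 0.3178] r 0.0167 rect [0.5118 0.3176] [0.0335 0.0324] 68.0
top cap 273 circ [ 0.5001 -0.3561] r 0.0227 rect [ 0.5    -0.3561] [0.0445 0.0448] 88.3
top rim 407 circ [ 0.5788 -0.1184] r 0.0303 rect [ 0.5788 -0.1178] [0.0596 0.0587] 0.6
scene redseal 52 circ [ 0.5789 -0.1166] r 0.0206 rect [ 0.5789 -0.1176] [0.0395 0.0403] 59.7
scene nuthub 507 circ [0.425  0.1214] r 0.0407 rect [0.4254 0.1215] [0.0896 0.0619] 49.5
scene nutall 581 circ [0.4191 0.1163] r 0.0456 rect [0.4211 0.1153] [0.103  0.0638] 42.8
scene new 111 circ [0.3541 0.2841] r 0.0225 rect [0.3543 0.2839] [0.0466 0.0414] 46.4
scene sub 242 circ [0.5156 0.3235] r 0.0184 rect [0.5155 0.3234] [0.0396 0.0323] 36.5
scene cap 146 circ [ 0.5019 -0.3525] r 0.0252 rect [ 0.5018 -0.3518] [0.0517 0.0447] 64.1
scene rim 303 circ [ 0.5827 -0.1115] r 0.0331 rect [ 0.5834 -0.1094] [0.0703 0.0596] 63.4
```

View pics/u1.png

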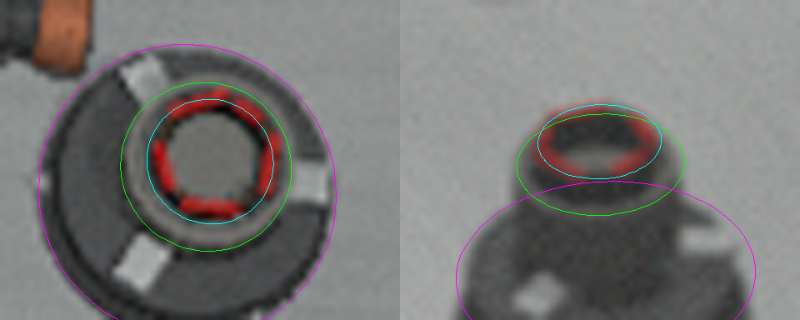

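The union axis is near (0.5785,-0.118). The top-view fit has the seal at about (0.579,-0.119), and the overlay fits to within 2 mm. Moving over the union with the jaws along world y.

Emit:
move_arm(
  steps=[
    [[0,0,0,0,0,-0.0353,-1],[0,0,0,0,0,-0.0353,-1],[0,0,0,0,0,-0.0353,-1],[0,0,0,0,0,-0.0353,-1],[-0.11,-0.22,0,0,0,0,-1],[-0.11,-0.22,0,0,0,0,-1],[-0.11,-0.22,0,0,0,0,-1],[-0.11,-0.22,0,0,0,0,-1],[-0.11,-0.22,0,0,0,0,-1],[-0.11,-0.22,0,0,0,0,-1]],
  ],
  force=15,
)

```text
time: 0.93
tool_pos: [0.346, 0.3195, 0.2137]
ee_rot: [-0.0, 1.0, -0.0, -0.0]
contact_force: [1.0, 0.6, -0.4]
gripper_width: 0.0912
```

Emit:
move_arm(
  steps=[
    [[-0.11,-0.22,0,0,0,0,-1],[-0.11,-0.22,0,0,0,0,-1],[-0.11,-0.22,0,0,0,0,-1],[-0.11,-0.22,0,0,0,0,-1],[-0.11,-0.22,0,0,0,0,-1],[-0.11,-0.22,0,0,0,0,-1],[-0.11,-0.22,0,0,0,0,-1],[-0.11,-0.22,0,0,0,0,-1],[-0.11,-0.22,0,0,0,0,-1],[0,0,0,0,0,0,-1]],
  ],
)

```text
time: 1.77
tool_pos: [0.4967, 0.0191, 0.2135]
ee_rot: [0.003, 1.0, -0.001, 0.001]
contact_force: [0.2, 0.2, 0.3]
gripper_width: 0.0913
```

Emit:
move_arm(
  steps=[
    [[-0.11,-0.186,0,0,0,0,-1],[-0.11,-0.186,0,0,0,0,-1],[-0.11,-0.186,0,0,0,0,-1],[-0.11,-0.186,0,0,0,0,-1],[-0.11,-0.186,0,0,0,0,-1],[0,0,0.18,0,0,0,-1],[0,0,0.18,0,0,0,-1],[0,0,0.18,0,0,0,-1],[0,0,0.1,0,0,0,-1],[0,0,0,0,0,0,-1]],
  ],
)

```text
time: 2.6
tool_pos: [0.5738, -0.1143, 0.1137]
ee_rot: [0.0, 1.0, 0.001, -0.004]
contact_force: [-0.8, 0.7, -0.9]
gripper_width: 0.0916
```

```bash
cat > snap.py <<'E'
from plant import ctrl
from h import *
import sys
# snap.py name x y z half : crops of both views about a world point
nm=sys.argv[1];p=[float(a) for a in sys.argv[2:5]];k=6;o=[]
for n in("top","scene"):
    c=ctrl.read_camera(n);np.savez(n+"1.npz",**c);u,v=np.round(proj(c,p)).astype(int)
    u=int(np.clip(u,33,526));v=int(np.clip(v,40,379))
    o.append(cv2.resize(c["img"][v-40:v+40,u-33:u+33,::-1],None,fx=k,fy=k,interpolation=cv2.INTER_CUBIC))
cv2.imwrite(f"pics/{nm}.png",np.hstack(o))
s=ctrl.read_state();print({k:np.round(s[k],4).tolist() for k in("time","tool_pos","ee_rot","contact_force","gripper_width","joint_pos")})
E
python3 snap.py a .579 -.119 .1
```

```text
{'time': 2.7, 'tool_pos': [0.5766, -0.1149, 0.1177], 'ee_rot': [0.0, 1.0, 0.0002, -0.0005], 'contact_force': [0.7802, -0.1048, 0.8834], 'gripper_width': 0.0914, 'joint_pos': [-0.2163, 0.4148, 1.6744, 0.0002, 1.0534, -1.7872]}
```

View pics/a.png

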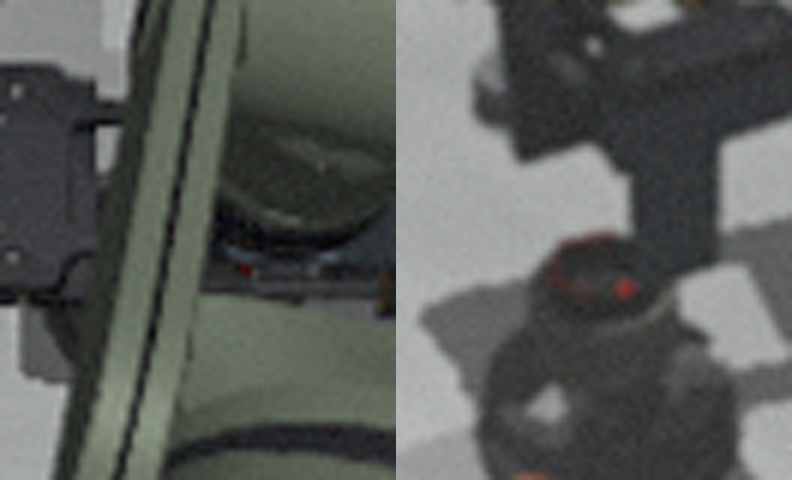

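Scene crop: the fingers straddle the ring (right half, ring at (600,280)), and the arm hides the top view. Lowering to the ring and gripping.

Emit:
move_arm(
  steps=[
    [[-0.015,-0.02,0,0,0,0,-1],[0,0,0.06,0,0,0,-1],[0,0,0.06,0,0,0,-1],[0,0,0.06,0,0,0,-1],[0,0,0.04,0,0,0,-1],[0,0,0,0,0,0,-1],[0,0,0,0,0,0,-1],[0,0,0,0,0,0,1],[0,0,0,0,0,0,1],[0,0,0,0,0,0,1]],
  ],
  force=15,
)

```text
time: 3.53
tool_pos: [0.5793, -0.1183, 0.0854]
ee_rot: [0.0, 1.0, -0.0, 0.0]
contact_force: [0.3, -0.1, -0.2]
gripper_width: 0.0743
```

Emit:
move_arm(
  steps=[
    [[0,0,0,0,0,0,1],[0,0,0,0,0,0,1],[0,0,0,0,0,0,1],[0,0,0,0,0,0,1],[0,0,0,0,0,0,1],[0,0,0,0,0,0,1],[0,0,0,0,0,0,1],[0,0,0,0,0,0,1],[0,0,0,0,0,0,1],[0,0,0,0,0,0,1]],
  ],
)

```text
time: 4.37
tool_pos: [0.579, -0.1182, 0.085]
ee_rot: [0.0, 1.0, 0.0, 0.0]
contact_force: [-0.5, -0.5, 1.0]
gripper_width: 0.0428
```

Emit:
move_arm(
  steps=[
    [[0,0,-0.08,0,0,0,1],[0,0,-0.18,0,0,0,1],[0,0,-0.22,0,0,0,1],[-0.04,0.25,0,0,0,0,1],[-0.04,0.25,0,0,0,0,1],[-0.04,0.25,0,0,0,0,1],[-0.04,0.25,0,0,0,0,1],[-0.04,0.25,0,0,0,0,1],[-0.04,0.25,0,0,0,0,1],[-0.04,0.25,0,0,0,0,1]],
  ],
)

```text
time: 5.2
tool_pos: [0.621, 0.1461, 0.1568]
ee_rot: [0.0, 1.0, -0.0, -0.0]
contact_force: [1.3, 0.3, 0.3]
gripper_width: 0.0427
```

```bash
python3 snap.py b .621 .144 .12
```

```text
{'time': 5.3, 'tool_pos': [0.6215, 0.1497, 0.1565], 'ee_rot': [-0.0026, 1.0, 0.0013, 0.0003], 'contact_force': [-0.8488, -1.1009, -0.6525], 'gripper_width': 0.0427, 'joint_pos': [0.2172, 0.4574, 1.4962, 0.0025, 1.1868, -1.3597]}
```

View pics/b.png

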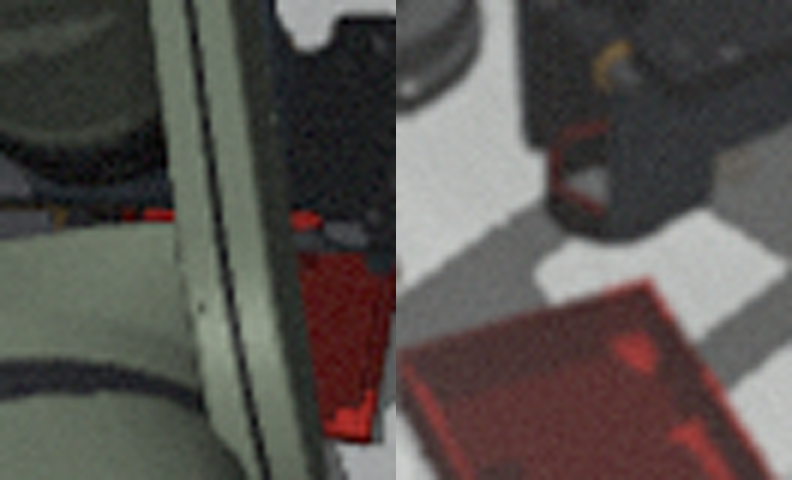

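The ring hangs in the gripper over the tray (right half, (585,190)). Lowering it in and letting go.

Emit:
move_arm(
  steps=[
    [[0,0,0.2,0,0,0,1],[0,0,0.2,0,0,0,1],[0,0,0.2,0,0,0,1],[0,0,0.14,0,0,0,1],[0,0,0.1,0,0,0,1],[0,0,0.07,0,0,0,1],[0,0,0,0,0,0,1],[0,0,0,0,0,0,-0.3],[0,0,0,0,0,0,-0.3],[0,0,0,0,0,0,-0.3]],
  ],
)

```text
time: 6.13
tool_pos: [0.6222, 0.1443, 0.022]
ee_rot: [0.0, 1.0, 0.0, 0.001]
contact_force: [0.3, -0.2, 0.5]
gripper_width: 0.0583
```

Emit:
move_arm(
  steps=[
    [[0,0,0,0,0,0,-0.3],[0,0,-0.1,0,0,0,-0.3],[0,0,-0.2,0,0,0,-0.3],[0,0,-0.2,0,0,0,-0.3],[0.2,0.12,0,0,0,0,-1],[0.2,0.12,0,0,0,0,-1],[0.2,0.12,0,0,0,0,-1],[0.2,0.12,0,0,0,0,-1],[0.2,0.12,0,0,0,0,-1],[0.2,0.12,0,0,0,0,-1]],
  ],
)

```text
time: 6.97
tool_pos: [0.4399, 0.253, 0.0964]
ee_rot: [0.0, 1.0, 0.001, 0.001]
contact_force: [-0.1, 0.3, 0.8]
gripper_width: 0.0912
```

Emit:
move_arm(
  steps=[
    [[0.193,0.064,0,0,0,0,-1],[0.193,0.064,0,0,0,0,-1],[0.193,0.064,0,0,0,0,-1],[0,0,0.15,0,0,0,-1],[0,0,0.15,0,0,0,-1],[0,0,0.15,0,0,0,-1],[0,0,0.08,0,0,0,-1],[0,0,0.034,0,0,0,-1],[0,0,0,0,0,0,-1],[0,0,0,0,0,0,-1]],
  ],
)

```text
time: 7.8
tool_pos: [0.3548, 0.2815, 0.0115]
ee_rot: [0.0, 1.0, 0.0, 0.001]
contact_force: [-0.2, 0.4, 0.3]
gripper_width: 0.0911
```

```bash
python3 snap.py c .36 .27 .02
```

```text
{'time': 7.9, 'tool_pos': [0.3551, 0.2817, 0.0119], 'ee_rot': [0.0002, 1.0, 0.0008, 0.001], 'contact_force': [0.419, -0.4763, -0.3786], 'gripper_width': 0.0913, 'joint_pos': [0.6452, 0.3722, 2.1057, 0.0001, 0.6611, -0.9253]}
```

View pics/c.png

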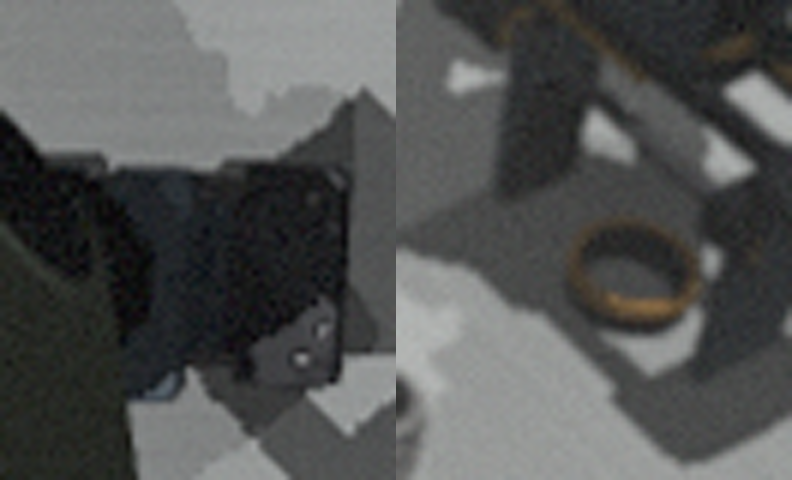

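Ring sits between the fingers (right half, (635,275)), well centred. Gripping, lifting and carrying it to the union.

Emit:
move_arm(
  steps=[
    [[0,0,0,0,0,0,1],[0,0,0,0,0,0,1],[0,0,0,0,0,0,1],[0,0,0,0,0,0,1],[0,0,0,0,0,0,1],[0,0,0,0,0,0,1],[0,0,0,0,0,0,1],[0,0,0,0,0,0,1],[0,0,-0.1,0,0,0,1],[0,0,-0.2,0,0,0,1]],
  ],
)

```text
time: 8.73
tool_pos: [0.352, 0.2794, 0.0537]
ee_rot: [0.0, 1.0, -0.002, -0.003]
contact_force: [-0.2, -0.9, -0.7]
gripper_width: 0.0427
```

Emit:
move_arm(
  steps=[
    [[0,0,-0.25,0,0,0,1],[0,0,-0.25,0,0,0,1],[0,0,-0.2,0,0,0,1],[-0.125,-0.222,0,0,0,0,1],[-0.125,-0.222,0,0,0,0,1],[-0.125,-0.222,0,0,0,0,1],[-0.125,-0.222,0,0,0,0,1],[-0.125,-0.222,0,0,0,0,1],[-0.125,-0.222,0,0,0,0,1],[-0.125,-0.222,0,0,0,0,1]],
  ],
)

```text
time: 9.57
tool_pos: [0.4857, 0.0461, 0.1607]
ee_rot: [0.0, 1.0, 0.0, -0.0]
contact_force: [0.8, 1.0, 0.8]
gripper_width: 0.043
```

Emit:
move_arm(
  steps=[
    [[-0.125,-0.222,0,0,0,0,1],[-0.125,-0.222,0,0,0,0,1],[-0.125,-0.222,0,0,0,0,1],[-0.125,-0.222,0,0,0,0,1],[-0.125,-0.222,0,0,0,0,1],[0,0,0.1,0,0,0,1],[0,0,0.1,0,0,0,1],[0,0,0,0,0,0,1],[0,0,0,0,0,0,1],[0,0,0,0,0,0,1]],
  ],
)

```text
time: 10.4
tool_pos: [0.5794, -0.1183, 0.1314]
ee_rot: [-0.0, 1.0, -0.0, 0.0]
contact_force: [0.5, 0.6, -0.8]
gripper_width: 0.0433
```

```bash
python3 snap.py d .579 -.119 .1
```

```text
{'time': 10.5, 'tool_pos': [0.5797, -0.1182, 0.132], 'ee_rot': [-0.0003, 1.0, -0.0002, 0.001], 'contact_force': [0.7559, -0.2392, -1.5441], 'gripper_width': 0.043, 'joint_pos': [-0.2206, 0.4057, 1.6494, 0.0001, 1.0845, -1.792]}
```

View pics/d.png

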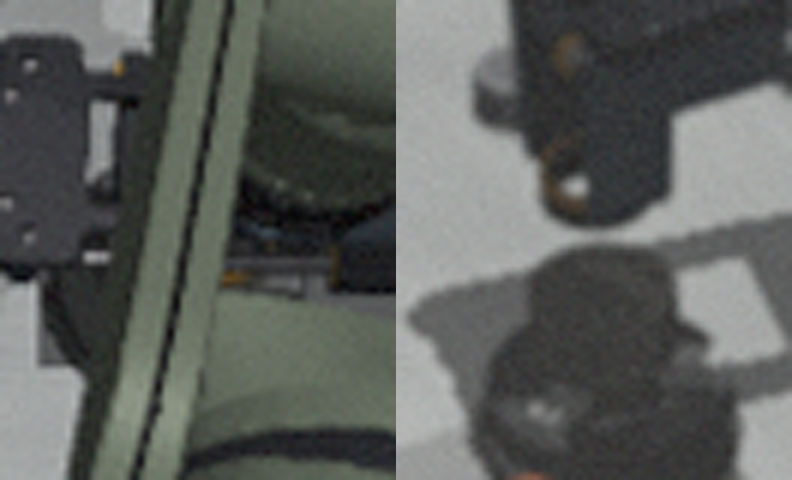

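Ring (right half, bottom at (603,215)) lines up over the collar at (602,260). Lowering slowly.

Emit:
move_arm(
  steps=[
    [[0,0,0.06,0,0,0,1],[0,0,0.06,0,0,0,1],[0,0,0.05,0,0,0,1],[0,0,0.04,0,0,0,1],[0,0,0.03,0,0,0,1],[0,0,0.03,0,0,0,1],[0,0,0.02,0,0,0,1],[0,0,0.01,0,0,0,1],[0,0,0,0,0,0,1],[0,0,0,0,0,0,1]],
  ],
)

```text
time: 11.33
tool_pos: [0.5793, -0.1186, 0.086]
ee_rot: [0.0, 1.0, -0.0, 0.0]
contact_force: [0.3, 0.7, -0.8]
gripper_width: 0.0427
```

Emit:
move_arm(
  steps=[
    [[0,0,0,0,0,0,-0.3],[0,0,0,0,0,0,-0.3],[0,0,0,0,0,0,-0.3],[0,0,0,0,0,0,-0.3],[0,0,-0.12,0,0,0,-0.3],[0,0,-0.2,0,0,0,-0.3],[0,0,-0.2,0,0,0,-1],[0.035,0.25,0,0,0,0,-1],[0.035,0.25,0,0,0,0,-1],[0.035,0.25,0,0,0,0,-1]],
  ],
)

```text
time: 12.17
tool_pos: [0.5635, -0.0053, 0.1648]
ee_rot: [0.001, 1.0, 0.0, 0.001]
contact_force: [0.4, 0.7, -1.0]
gripper_width: 0.0834
```

Emit:
move_arm(
  steps=[
    [[0.035,0.25,0,0,0,0,-1],[0.035,0.25,0,0,0,0,-1],[0.035,0.25,0,0,0,0,-1],[0.04,0.25,0,0,0,0,-1],[0.04,0.25,0,0,0,0,-1],[0.04,0.25,0,0,0,0,-1],[0.04,0.25,0,0,0,0,-1],[0.04,0.25,0,0,0,0,-1],[0,0,0,0,0,0,-1],[0,0,0,0,0,0,-1]],
  ],
)

```text
time: 13.0
tool_pos: [0.5172, 0.2957, 0.1637]
ee_rot: [-0.002, 1.0, -0.0, 0.0]
contact_force: [0.1, -0.3, 0.0]
gripper_width: 0.0914
```

```bash
python3 snap.py e .579 -.118 .08
```

```text
{'time': 13.1, 'tool_pos': [0.5177, 0.2934, 0.1638], 'ee_rot': [-0.0, 1.0, -0.0003, -0.0001], 'contact_force': [-0.4422, 0.0734, -0.6779], 'gripper_width': 0.0914, 'joint_pos': [0.4966, 0.3856, 1.5948, -0.0006, 1.1616, -1.074]}
```

View pics/e.png

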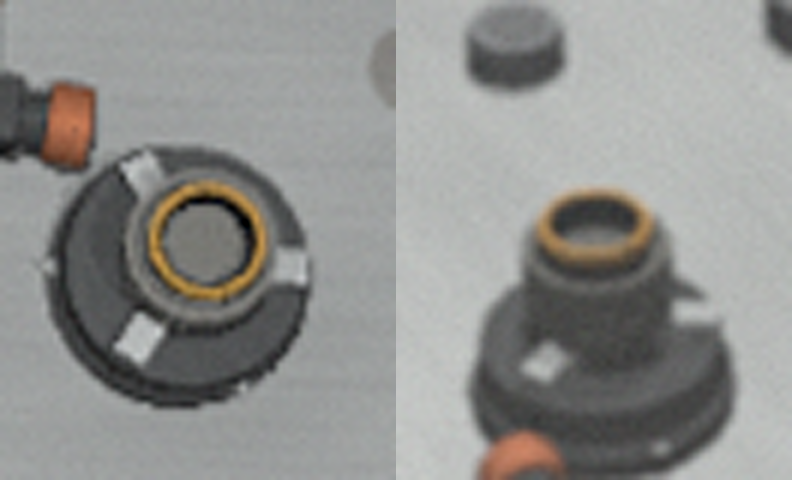

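New ring sits flat in the seat: top view (208,240), scene view (595,225), even all round. Measuring the ring's centre, and picking up the sub.

```bash
python3 - <<'E'
from h import *
for n in("top","scene"):
    c=np.load(n+"1.npz");hsv=cv2.cvtColor(c["img"],cv2.COLOR_RGB2HSV).astype(int);W=cloud(c)
    H,S,V=hsv[...,0],hsv[...,1],hsv[...,2]
    def fit(m,g,r,h,lab):
        m=m&(np.hypot(W[...,0]-g[0],W[...,1]-g[1])<r);v,u=np.nonzero(m)
        P=np.array([ray(c,a,b,h) for a,b in zip(u,v)],np.float32);hull=cv2.convexHull(P)
        x=np.linalg.lstsq(np.c_[2*hull[:,0],np.ones(len(hull))],(hull[:,0]**2).sum(1),rcond=None)[0]
        print(n,lab,len(P),x[:2].round(4),round(float(np.sqrt(x[2]+x[:2]@x[:2])),4),np.round(cv2.minAreaRect(hull)[0],4),np.nanmedian(W[m][:,2]).round(3))
    fit((H>8)&(H<38)&(S>80),(.579,-.118),.035,.09,"ring")
    fit((W[...,2]>.069)&(W[...,2]<.0865),(.579,-.118),.04,.08,"rim")
E
```

```text
top ring 139 [ 0.5789 -0.1203] 0.0228 [ 0.5794 -0.121 ] 0.09
top rim 400 [ 0.5788 -0.1184] 0.0303 [ 0.5788 -0.1178] 0.077
scene ring 78 [ 0.5799 -0.1153] 0.0224 [ 0.5789 -0.1153] 0.089
scene rim 298 [ 0.5822 -0.1124] 0.0332 [ 0.5821 -0.1126] 0.078
```

Emit:
move_arm(
  steps=[
    [[0.037,0.157,0,0,0,0,-1],[0,0,0,0,0,0,-1],[0,0,0.2,0,0,0,-1],[0,0,0.2,0,0,0,-1],[0,0,0.2,0,0,0,-1],[0,0,0.15,0,0,0,-1],[0,0,0.07,0,0,0,-1],[0,0,0,0,0,0,1],[0,0,0,0,0,0,1],[0,0,0,0,0,0,1]],
  ],
  force=30,
)

```text
time: 13.93
tool_pos: [0.5136, 0.3177, 0.0426]
ee_rot: [0.0, 1.0, 0.001, 0.001]
contact_force: [0.1, -1.0, -0.5]
gripper_width: 0.0739
```

Emit:
move_arm(
  steps=[
    [[0,0,0,0,0,0,1],[0,0,0,0,0,0,1],[0,0,0,0,0,0,1],[0,0,0,0,0,0,1],[0,0,0,0,0,0,1],[0,0,0,0,0,0,1],[0,0,0,0,0,0,1],[0,0,0,0,0,0,1],[0,0,0,0,0,0,1],[0,0,0,0,0,0,1]],
  ],
)

```text
time: 14.77
tool_pos: [0.5124, 0.3178, 0.0411]
ee_rot: [0.0, 1.0, 0.0, 0.0]
contact_force: [0.4, 0.2, 2.6]
gripper_width: 0.0321
```

Emit:
move_arm(
  steps=[
    [[0,0,-0.1,0,0,0,1],[0,0,-0.2,0,0,0,1],[0,0,-0.25,0,0,0,1],[0,0,-0.25,0,0,0,1],[-0.037,-0.242,0,0,0,0,1],[-0.037,-0.242,0,0,0,0,1],[-0.037,-0.242,0,0,0,0,1],[-0.037,-0.242,0,0,0,0,1],[-0.037,-0.242,0,0,0,0,1],[-0.037,-0.242,0,0,0,0,1]],
  ],
)

```text
time: 15.6
tool_pos: [0.5445, 0.0977, 0.1599]
ee_rot: [-0.0, 1.0, -0.0, -0.001]
contact_force: [0.6, -0.6, -3.2]
gripper_width: 0.0321
```

Emit:
move_arm(
  steps=[
    [[-0.037,-0.242,0,0,0,0,1],[-0.037,-0.242,0,0,0,0,1],[-0.037,-0.242,0,0,0,0,1],[-0.037,-0.242,0,0,0,0,1],[-0.037,-0.242,0,0,0,0,1],[-0.037,-0.242,0,0,0,0,1],[0,0,0,0,0,0,1],[0,0,0.07,0,0,0,1],[0,0,0,0,0,0,1],[0,0,0,0,0,0,1]],
  ],
)

```text
time: 16.43
tool_pos: [0.5773, -0.1169, 0.1486]
ee_rot: [-0.0, 1.0, 0.001, -0.002]
contact_force: [0.8, 0.1, -4.2]
gripper_width: 0.032
```

```bash
python3 snap.py f .579 -.119 .1
```

```text
{'time': 16.5333, 'tool_pos': [0.5783, -0.1168, 0.1499], 'ee_rot': [-0.0008, 1.0, 0.0002, -0.0006], 'contact_force': [-0.2431, 0.1106, -2.2363], 'gripper_width': 0.032, 'joint_pos': [-0.2189, 0.3895, 1.6262, 0.0002, 1.1271, -1.7913]}
```

View pics/f.png

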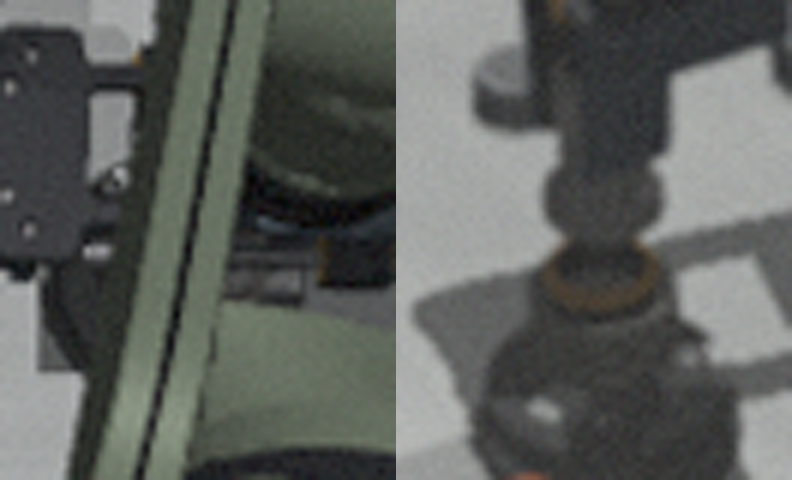

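Sub's collar (604,195) is over the ring (601,275), within about 1 mm. Small correction, then lowering.

Emit:
move_arm(
  steps=[
    [[-0.006,-0.006,0,0,0,0,1],[0,0,0.03,0,0,0,1],[0,0,0.03,0,0,0,1],[0,0,0.03,0,0,0,1],[0,0,0.03,0,0,0,1],[0,0,0.03,0,0,0,1],[0,0,0.02,0,0,0,1],[0,0,0.01,0,0,0,1],[0,0,0,0,0,0,1],[0,0,0,0,0,0,1]],
  ],
)

```text
time: 17.37
tool_pos: [0.5797, -0.1191, 0.1233]
ee_rot: [0.0, 1.0, 0.0, 0.0]
contact_force: [-0.1, 0.1, -2.9]
gripper_width: 0.0319
```

Emit:
move_arm(
  steps=[
    [[0,0,0.006,0,0,0,1],[0,0,0.006,0,0,0,1],[0,0,0,0,0,0,1],[0,0,0,0,0,0,1],[0,0,0,0,0,0,0.2],[0,0,0,0,0,0,0.2],[0,0,0,0,0,0,0.2],[0,0,0,0,0,0,0.2],[0,0,0,0,0,0,-0.3],[0,0,0,0,0,0,-0.3]],
  ],
)

```text
time: 18.2
tool_pos: [0.5797, -0.119, 0.1217]
ee_rot: [0.0, 1.0, 0.0, 0.0]
contact_force: [0.1, 0.1, -1.0]
gripper_width: 0.0471
```

Emit:
move_arm(
  steps=[
    [[0,0,0,0,0,0,-0.3],[0,0,-0.15,0,0,0,-0.3],[0,0,-0.25,0,0,0,-0.3],[0,0,-0.2,0,0,0,-1],[0.12,0.2,0,0,0,0,-1],[0.12,0.2,0,0,0,0,-1],[0.12,0.2,0,0,0,0,-1],[0.12,0.2,0,0,0,0,-1],[0.12,0.2,0,0,0,0,-1],[0.12,0.2,0,0,0,0,-1]],
  ],
)

```text
time: 19.03
tool_pos: [0.4705, 0.0622, 0.2117]
ee_rot: [0.0, 1.0, 0.0, 0.0]
contact_force: [0.9, 0.6, 0.4]
gripper_width: 0.0912
```

Emit:
move_arm(
  steps=[
    [[0.12,0.2,0,0,0,0,-1],[0.12,0.11,0,0,0,0,-1],[0.11,0,0,0,0,0,-1],[0,0,0.1,0,0,-0.024,-1],[0,0,0.2,0,0,-0.024,-1],[0,0,0.2,0,0,0,-1],[0,0,0,0,0,0,-1],[0,0,0,0,0,0,-1],[0,0,0,0,0,0,-1],[0,0,0,0,0,0,-1]],
  ],
)

```text
time: 19.87
tool_pos: [0.4206, 0.1078, 0.1383]
ee_rot: [-0.075, 0.997, 0.0, 0.002]
contact_force: [-0.4, 0.1, 0.8]
gripper_width: 0.0909
```

```bash
python3 snap.py g .56 -.05 .09
```

```text
{'time': 19.9667, 'tool_pos': [0.4203, 0.1077, 0.138], 'ee_rot': [-0.0751, 0.9972, 0.0003, 0.0016], 'contact_force': [-0.297, 0.3969, 0.2135], 'gripper_width': 0.0914, 'joint_pos': [0.2243, 0.1666, 1.9861, 0.0001, 0.9857, -1.4969]}
```

View pics/g.png

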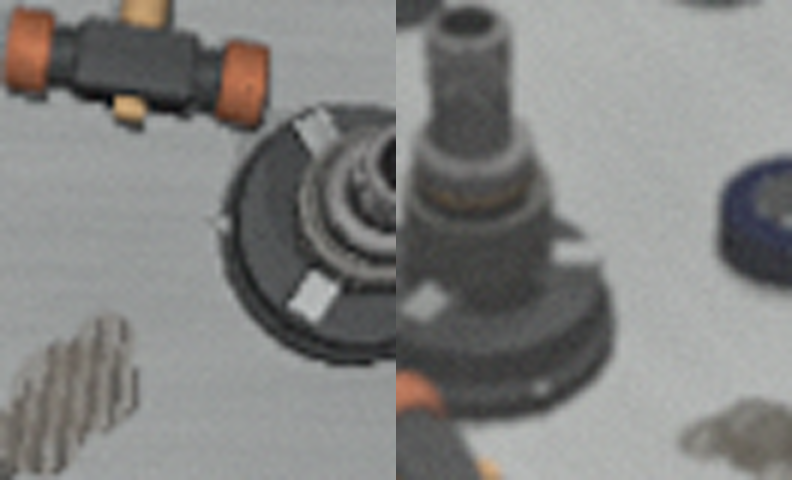

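Sub stands upright with its collar on the ring (scene view, (475,180)). Now over the nut: correct, descend and grip.

Emit:
move_arm(
  steps=[
    [[0.017,0.013,0,0,0,0,-1],[0,0,0.2,0,0,0,-1],[0,0,0.2,0,0,0,-1],[0,0,0.2,0,0,0,-1],[0,0,0.15,0,0,0,-1],[0,0,0.07,0,0,0,-1],[0,0,0.02,0,0,0,-1],[0,0,0,0,0,0,-1],[0,0,0,0,0,0,1],[0,0,0,0,0,0,1]],
  ],
  force=30,
)

```text
time: 20.8
tool_pos: [0.4173, 0.1094, 0.0116]
ee_rot: [-0.075, 0.997, 0.0, 0.001]
contact_force: [1.1, -0.6, 0.7]
gripper_width: 0.0807
```

Emit:
move_arm(
  steps=[
    [[0,0,0,0,0,0,1],[0,0,0,0,0,0,1],[0,0,0,0,0,0,1],[0,0,0,0,0,0,1],[0,0,0,0,0,0,1],[0,0,0,0,0,0,1],[0,0,0,0,0,0,1],[0,0,0,0,0,0,1],[0,0,0,0,0,0,1],[0,0,0,0,0,0,1]],
  ],
)

```text
time: 21.63
tool_pos: [0.417, 0.1094, 0.0113]
ee_rot: [-0.075, 0.997, 0.0, 0.001]
contact_force: [-1.3, 0.5, 6.0]
gripper_width: 0.0647
```

Emit:
move_arm(
  steps=[
    [[0,0,-0.1,0,0,0,1],[0,0,-0.2,0,0,0,1],[0,0,-0.25,0,0,0,1],[0,0,-0.25,0,0,0,1],[0,0,-0.25,0,0,0,1],[0,0,-0.21,0,0,0,1],[-0.105,-0.2076,0,0,0,0,1],[-0.105,-0.2076,0,0,0,0,1],[-0.105,-0.2076,0,0,0,0,1],[-0.105,-0.2076,0,0,0,0,1]],
  ],
)

```text
time: 22.47
tool_pos: [0.4971, -0.0059, 0.1991]
ee_rot: [-0.076, 0.997, 0.0, -0.001]
contact_force: [0.2, 0.4, -3.9]
gripper_width: 0.0646
```

Emit:
move_arm(
  steps=[
    [[-0.105,-0.2076,0,0,0,0,1],[-0.105,-0.2076,0,0,0,0,1],[-0.105,-0.2076,0,0,0,0,1],[-0.105,-0.2076,0,0,0,0,1],[0,0,0,0,0,0,1],[0,0,0,0,0,0,1],[0,0,0.07,0,0,0,1],[0,0,0,0,0,0,1],[0,0,0,0,0,0,1],[0,0,0,0,0,0,1]],
  ],
)

```text
time: 23.3
tool_pos: [0.5776, -0.1174, 0.1889]
ee_rot: [-0.076, 0.997, 0.0, -0.0]
contact_force: [-0.9, -0.2, -3.2]
gripper_width: 0.0647
```

```bash
python3 snap.py i .579 -.119 .16
```

```text
{'time': 23.4, 'tool_pos': [0.5781, -0.1177, 0.1894], 'ee_rot': [-0.0757, 0.9971, -0.0, 0.0002], 'contact_force': [0.3788, 0.5653, -2.9466], 'gripper_width': 0.0646, 'joint_pos': [-0.2203, 0.3588, 1.569, 0.0001, 1.2133, -1.9428]}
```

View pics/i.png

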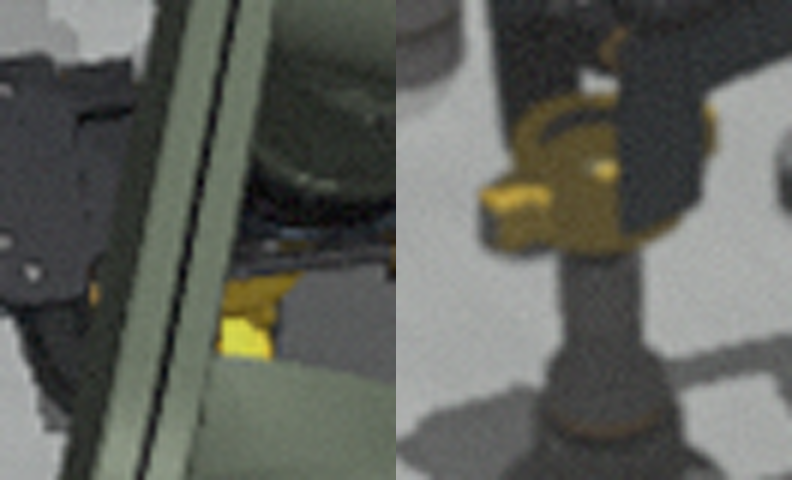

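The nut's lug ends (480 and 715) centre on 598 and the pipe is at 601, so about 1 mm off with 5 mm of clearance. Lowering.

Emit:
move_arm(
  steps=[
    [[0,0,0.08,0,0,0,1],[0,0,0.08,0,0,0,1],[0,0,0.1,0,0,0,1],[0,0,0.1,0,0,0,1],[0,0,0.1,0,0,0,1],[0,0,0.08,0,0,0,1],[0,0,0.05,0,0,0,1],[0,0,0.03,0,0,0,1],[0,0,0,0,0,0,1],[0,0,0,0,0,0,1]],
  ],
)

```text
time: 24.23
tool_pos: [0.5787, -0.1183, 0.0966]
ee_rot: [-0.075, 0.997, -0.0, 0.0]
contact_force: [0.2, 0.2, -4.3]
gripper_width: 0.0646
```

Emit:
move_arm(
  steps=[
    [[0,0,0.012,0,0,0,1],[0,0,0.012,0,0,0,1],[0,0,0,0,0,0,1],[0,0,0,0,0,0,1],[0,0,0,0,0,0,-0.7],[0,0,0,0,0,0,-0.7],[0,0,0,0,0,0,-1],[0,0,0,0,0,0,-1],[0,0,0,0,0,0,-1],[0,0,0,0,0,0,-1]],
  ],
)

```text
time: 25.07
tool_pos: [0.5784, -0.1184, 0.0927]
ee_rot: [-0.075, 0.997, -0.0, 0.0]
contact_force: [-0.1, 0.0, 0.0]
gripper_width: 0.0914
```

Emit:
move_arm(
  steps=[
    [[0,0,-0.1,0,0,0,-1],[0,0,-0.2,0,0,0,-1],[0,0,-0.25,0,0,0,-1],[0,0,-0.2,0,0,0.024,-1],[0,0,0,0,0,0.024,-1],[0.08,-0.24,0,0,0,0,-1],[0.08,-0.24,0,0,0,0,-1],[0.08,-0.24,0,0,0,0,-1],[0.08,-0.24,0,0,0,0,-1],[0.08,-0.24,0,0,0,0,-1]],
  ],
)

```text
time: 25.9
tool_pos: [0.5175, -0.2997, 0.2051]
ee_rot: [-0.0, 1.0, -0.0, 0.0]
contact_force: [1.0, -0.8, -0.2]
gripper_width: 0.091
```

Emit:
move_arm(
  steps=[
    [[0.08,-0.24,0,0,0,0,-1],[0.04,-0.144,0,0,0,0,-1],[0,0,0,0,0,0,-1],[0,0,0,0,0,0,-1],[0,0,0,0,0,0,-1],[0,0,0,0,0,0,-1],[0,0,0,0,0,0,-1],[0,0,0,0,0,0,-1],[0,0,0,0,0,0,-1],[0,0,0,0,0,0,-1]],
  ],
)

```text
time: 26.73
tool_pos: [0.5005, -0.3554, 0.205]
ee_rot: [-0.0, 1.0, 0.0, 0.0]
contact_force: [0.6, -0.4, 0.3]
gripper_width: 0.0918
```

```bash
python3 snap.py j .579 -.119 .1
python3 - <<'E'
from h import *
for n in("top","scene"):
    c=np.load(n+"1.npz");W=cloud(c)
    m=(np.hypot(W[...,0]-.579,W[...,1]+.118)<.03)&(W[...,2]>.145);v,u=np.nonzero(m)
    P=np.array([ray(c,a,b,.156) for a,b in zip(u,v)],np.float32)
    print(n,len(P),np.round(cv2.minAreaRect(P),4) if 0 else cv2.minAreaRect(P), cv2.minEnclosingCircle(P), np.nanmax(W[m][:,2]))
E
```

```text
{'time': 26.8333, 'tool_pos': [0.5004, -0.3557, 0.205], 'ee_rot': [-0.0001, 1.0, 0.0, 0.0], 'contact_force': [-0.3997, 0.1122, -0.4966], 'gripper_width': 0.0911, 'joint_pos': [-0.6367, 0.3864, 1.4857, 0.0001, 1.2694, -2.2078]}
top 195 ((0.5781000852584839, -0.11918714642524719), (0.03189314156770706, 0.03289112448692322), 46.472747802734375) ((0.5788113474845886, -0.11863261461257935), 0.017408234998583794) 0.15987500152275602
scene 148 ((0.5836344361305237, -0.11061232537031174), (0.04816780984401703, 0.03202261030673981), 61.84874725341797) ((0.5834431052207947, -0.11078877747058868), 0.024430930614471436) 0.1597823574427637
```

View pics/j.png

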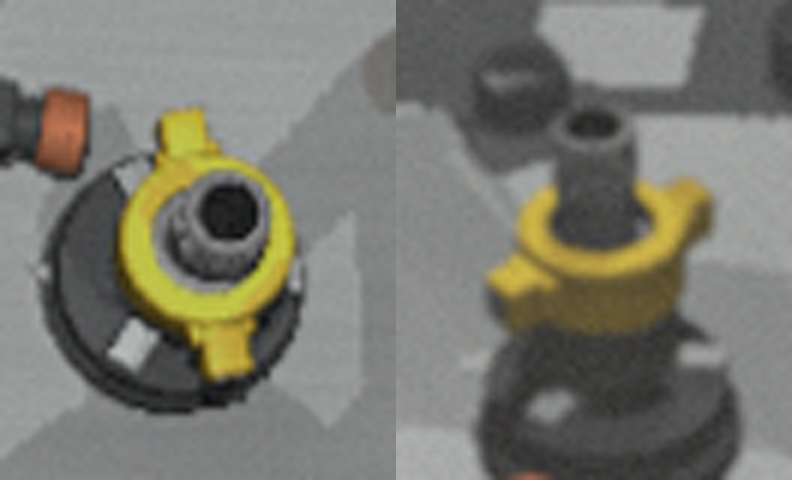

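Nut is level, down on the sub's collar, and released. Pipe end is at about (0.5785,-0.119), and the TCP is over the small cap. Descend and grip.

Emit:
move_arm(
  steps=[
    [[0,-0.004,0.2,0,0,0,-1],[0,0,0.25,0,0,0,-1],[0,0,0.25,0,0,0,-1],[0,0,0.25,0,0,0,-1],[0,0,0.2,0,0,0,-1],[0,0,0.1,0,0,0,-1],[0,0,0.06,0,0,0,-1],[0,0,0,0,0,0,-1],[0,0,0,0,0,0,1],[0,0,0,0,0,0,1]],
  ],
  force=15,
)

```text
time: 27.67
tool_pos: [0.5014, -0.3573, 0.01]
ee_rot: [0.0, 1.0, -0.001, 0.001]
contact_force: [0.8, 0.5, 0.1]
gripper_width: 0.0807
```

Emit:
move_arm(
  steps=[
    [[0,0,0,0,0,0,1],[0,0,0,0,0,0,1],[0,0,0,0,0,0,1],[0,0,0,0,0,0,1],[0,0,0,0,0,0,1],[0,0,0,0,0,0,1],[0,0,0,0,0,0,1],[0,0,0,0,0,0,1],[0,0,0,0,0,0,1],[0,0,0,0,0,0,1]],
  ],
)

```text
time: 28.5
tool_pos: [0.5003, -0.3565, 0.0086]
ee_rot: [0.0, 1.0, -0.0, 0.0]
contact_force: [-1.1, 0.8, 3.2]
gripper_width: 0.0437
```

Re-gripping the cap at 90° to centre it the other way too, since the fit is only ±2 mm.

Emit:
move_arm(
  steps=[
    [[0,0,0,0,0,0,-1],[0,0,0,0,0,0,-1],[0,0,0,0,0,0,-1],[0,0,0,0,0,0,-1],[0,0,0,0,0,0,-1],[0,0,0,0,0,0.035,-1],[0,0,0,0,0,0.035,-1],[0,0,0,0,0,0.035,-1],[0,0,0,0,0,0.035,-1],[0,0,0,0,0,0.035,-1]],
  ],
)

```text
time: 29.33
tool_pos: [0.5002, -0.3565, 0.0083]
ee_rot: [0.274, 0.962, 0.0, -0.0]
contact_force: [-0.3, -0.8, -0.4]
gripper_width: 0.0914
```

Emit:
move_arm(
  steps=[
    [[0,0,0,0,0,0.036,-1],[0,0,0,0,0,0.036,-1],[0,0,0,0,0,0.036,-1],[0,0,0,0,0,0.036,-1],[0,0,0,0,0,0.036,-1],[0,0,0,0,0,0.036,-1],[0,0,0,0,0,0.036,-1],[0,0,0,0,0,0.036,-1],[0,0,0,0,0,0.037,-1],[0,0,0,0,0,0,-1]],
  ],
)

```text
time: 30.17
tool_pos: [0.5002, -0.3565, 0.0083]
ee_rot: [0.708, 0.706, 0.0, -0.0]
contact_force: [-0.4, 1.1, 0.2]
gripper_width: 0.0913
```

Emit:
move_arm(
  steps=[
    [[0,0,0,0,0,0,1],[0,0,0,0,0,0,1],[0,0,0,0,0,0,1],[0,0,0,0,0,0,1],[0,0,0,0,0,0,1],[0,0,0,0,0,0,1],[0,0,0,0,0,0,1],[0,0,0,0,0,0,1],[0,0,0,0,0,0,1],[0,0,0,0,0,0,1]],
  ],
)

```text
time: 31.0
tool_pos: [0.5003, -0.3565, 0.0084]
ee_rot: [0.707, 0.707, 0.0, 0.0]
contact_force: [-1.1, 0.0, 0.5]
gripper_width: 0.0436
```

Emit:
move_arm(
  steps=[
    [[0,0,-0.1,0,0,0,1],[0,0,-0.2,0,0,0,1],[0,0,-0.25,0,0,0,1],[0,0,-0.25,0,0,0,1],[0,0,-0.25,0,0,0,1],[0,0,-0.2,0,0,0,1],[0.226,0.0745,0,0,0,0,1],[0.226,0.0745,0,0,0,0,1],[0.226,0.0745,0,0,0,0,1],[0.226,0.0745,0,0,0,0,1]],
  ],
)

```text
time: 31.83
tool_pos: [0.545, -0.2196, 0.1962]
ee_rot: [0.707, 0.707, 0.0, 0.0]
contact_force: [0.4, -0.0, -0.2]
gripper_width: 0.0431
```

Emit:
move_arm(
  steps=[
    [[0.226,0.0745,0,0,0,0,1],[0.226,0.0745,0,0,0,0,1],[0.226,0.0745,0,0,0,0,1],[0,0,0,0,0,0,1],[0,0,0,0,0,0,1],[0,0,0.08,0,0,0,1],[0,0,0,0,0,0,1],[0,0,0,0,0,0,1],[0,0,0,0,0,0,1],[0,0,0,0,0,0,1]],
  ],
)

```text
time: 32.67
tool_pos: [0.5786, -0.1201, 0.1845]
ee_rot: [0.708, 0.707, 0.0, 0.0]
contact_force: [-1.0, -0.3, -0.9]
gripper_width: 0.0435
```

```bash
python3 snap.py k .579 -.119 .16
```

```text
{'time': 32.7667, 'tool_pos': [0.5786, -0.1198, 0.1844], 'ee_rot': [0.7075, 0.7068, 0.0003, 0.0003], 'contact_force': [-0.1927, 0.338, -0.7437], 'gripper_width': 0.0437, 'joint_pos': [-0.2236, 0.3635, 1.5748, 0.0001, 1.2024, -0.2227]}
```

View pics/k.png

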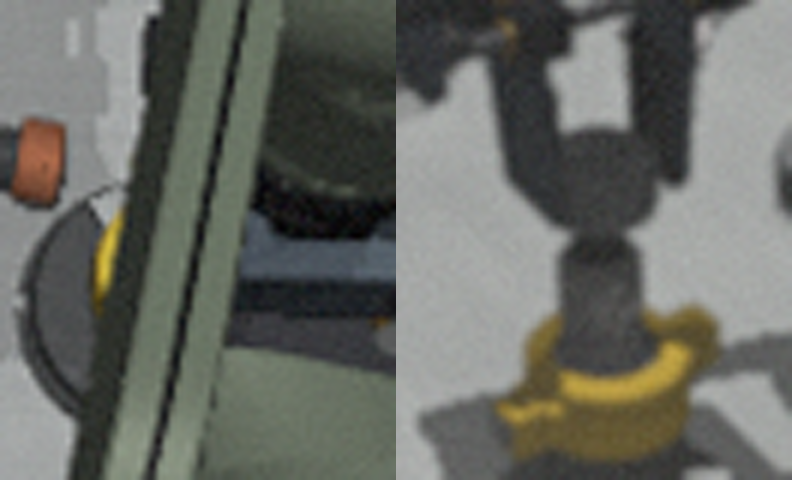

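Cap (right half, centre about (603,185)) is over the pipe end (600,245), within 1 mm. Lowering past the pipe end and watching the force.

Emit:
move_arm(
  steps=[
    [[0.006,0.006,0,0,0,0,1],[0,0,0.03,0,0,0,1],[0,0,0.03,0,0,0,1],[0,0,0.03,0,0,0,1],[0,0,0.03,0,0,0,1],[0,0,0.02,0,0,0,1],[0,0,0.01,0,0,0,1],[0,0,0.01,0,0,0,1],[0,0,0,0,0,0,1],[0,0,0,0,0,0,1]],
  ],
)

```text
time: 33.6
tool_pos: [0.5795, -0.1184, 0.16]
ee_rot: [0.707, 0.707, 0.0, 0.0]
contact_force: [-0.8, 0.3, -0.1]
gripper_width: 0.0433
```

No force at 4 mm past the pipe end, so it is engaged. Continuing down.

Emit:
move_arm(
  steps=[
    [[0,0,0.02,0,0,0,1],[0,0,0.02,0,0,0,1],[0,0,0.02,0,0,0,1],[0,0,0.015,0,0,0,1],[0,0,0.005,0,0,0,1],[0,0,0.005,0,0,0,1],[0,0,0,0,0,0,1],[0,0,0,0,0,0,1],[0,0,0,0,0,0,1],[0,0,0,0,0,0,1]],
  ],
)

```text
time: 34.43
tool_pos: [0.5795, -0.1183, 0.1473]
ee_rot: [0.707, 0.707, 0.0, 0.0]
contact_force: [-0.5, -0.1, -0.3]
gripper_width: 0.0432
```

Release, retreat upward, and move aside for a final check.

Emit:
move_arm(
  steps=[
    [[0,0,0.004,0,0,0,1],[0,0,0,0,0,0,0.0],[0,0,0,0,0,0,-0.3],[0,0,0,0,0,0,-0.5],[0,0,0,0,0,0,-0.5],[0,0,0,0,0,0,-0.5],[0,0,0,0,0,0,-0.5],[0,0,-0.1,0,0,0,-0.5],[0,0,-0.2,0,0,0,-0.5],[0,0,-0.2,0,0,0,-0.5]],
  ],
)

```text
time: 35.27
tool_pos: [0.5786, -0.1181, 0.2213]
ee_rot: [0.707, 0.707, -0.001, -0.001]
contact_force: [0.5, 0.0, 0.6]
gripper_width: 0.0685
```

Emit:
move_arm(
  steps=[
    [[-0.24,-0.08,0,0,0,0,-0.5],[-0.24,-0.08,0,0,0,0,-0.5],[-0.24,-0.08,0,0,0,0,-0.5],[-0.24,-0.08,0,0,0,0,-0.5],[-0.24,-0.08,0,0,0,0,-0.5],[-0.24,-0.08,0,0,0,0,-0.5],[0,0,0,0,0,0,-0.5],[0,0,0,0,0,0,-0.5],[0,0,0,0,0,0,-0.5],[0,0,0,0,0,0,-0.5]],
  ],
)

```text
time: 36.1
tool_pos: [0.5078, -0.3332, 0.2215]
ee_rot: [0.707, 0.707, 0.0, -0.0]
contact_force: [0.8, -0.3, 0.0]
gripper_width: 0.0683
```

```bash
python3 snap.py l .579 -.119 .13
python3 - <<'E'
from h import *
o=[]
for n in("top","scene"):
    c=np.load(n+"1.npz");W=cloud(c);i=c["img"][...,::-1]
    m=(np.hypot(W[...,0]-.579,W[...,1]+.118)<.035)&(W[...,2]>.15);v,u=np.nonzero(m)
    P=np.array([ray(c,a,b,.16) for a,b in zip(u,v)],np.float32)
    print(n,"cap top z",np.nanmedian(W[m][:,2]),cv2.minEnclosingCircle(P))
    hsv=cv2.cvtColor(c["img"],cv2.COLOR_RGB2HSV).astype(int)
    y=(hsv[...,0]>18)&(hsv[...,0]<38)&(hsv[...,1]>90)&(np.hypot(W[...,0]-.579,W[...,1]+.118)<.033)
    print("nut top z",np.nanpercentile(W[y][:,2],[30,60,90]).round(3))
    o.append(cv2.resize(i,(400,300)) if 0 else None)
    a=W[(np.abs(W[...,0]-.6215)<.05)&(np.abs(W[...,1]-.1445)<.06)&(W[...,2]>.014)&(W[...,2]<.023)]
    print("tray ring pts",len(a),a.mean(0).round(3) if len(a) else "")
a=cv2.imread("pics/l.png");c=np.load("top1.npz")
i=cv2.resize(c["img"][130:330,150:440,::-1],(696,480))
cv2.imwrite("pics/m.png",i)
E
```

```text
{'time': 36.2, 'tool_pos': [0.5079, -0.333, 0.2217], 'ee_rot': [0.7065, 0.7077, 0.0001, -0.0], 'contact_force': [0.2675, 0.6221, 0.0646], 'gripper_width': 0.0684, 'joint_pos': [-0.5994, 0.3665, 1.4742, 0.0003, 1.3009, -0.6012]}
top cap top z 0.16059195668817927 ((0.5781412124633789, -0.11855579912662506), 0.023636894300580025)
nut top z [0.109 0.111 0.113]
tray ring pts 160 [0.628 0.146 0.019]
scene cap top z 0.16015693859608304 ((0.5815417170524597, -0.11195580661296844), 0.029688069596886635)
nut top z [0.098 0.11  0.113]
tray ring pts 302 [0.618 0.143 0.019]
```

View pics/l.png

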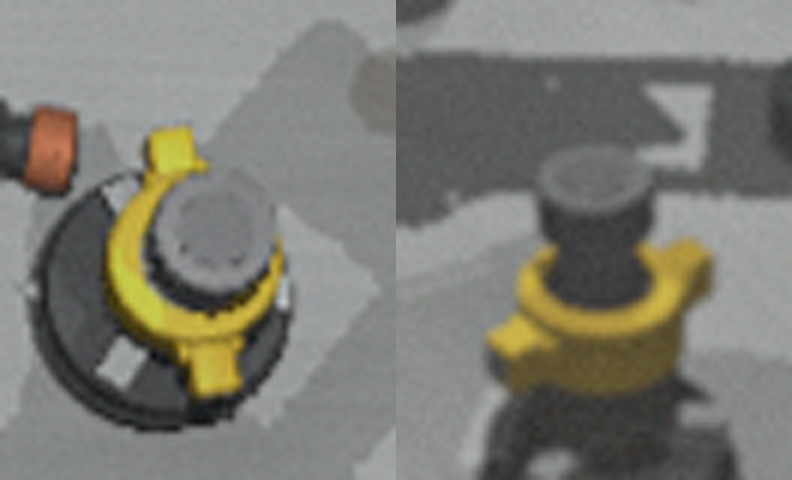

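View pics/m.png

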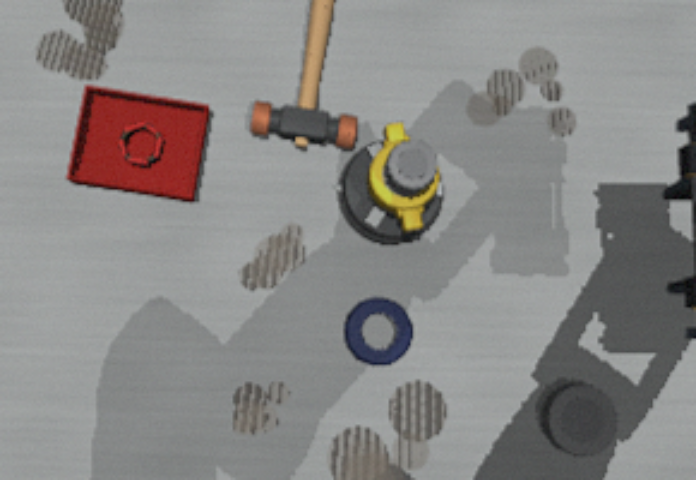

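Both views show the stack complete and level. The cap's top is at z = 0.160 as expected, the ring lies in the tray at (142,145), and the gauge, large cap and hammer have not moved. Handing in.

```bash
python3 -c "
from plant import ctrl
print(ctrl.finish_job())"
```

```text
the job is handed in; nothing more can be done
None
```

The union is laid up in the order asked and the job is handed in at about 36 s of the 144 s. No verdict came back.

- **Rejected seal:** the red-daubed ring lies released near the middle of the red tray.
- **New seal and sub:** the new ring looked flat and even all round in the seat after release. The sub stood upright on it with its collar down.
- **Wing nut:** it is level on the sub's collar. Its top measures 0.111 m above the bench, where 0.111 m is expected.
- **Small cap:** it is fully down on the pipe end. Its top measures 0.160 m, which is the expected height, and it is within about 1 mm of the pipe's axis in the top view. I re-gripped it at 90° before placing because the fit is only about 2 mm either way.
- **Left alone:** the ring gauge, larger cap and hammer look untouched in the last picture, and the robot was clear of everything.

No check failed. The cameras disagreed somewhat: fits from the scene view sat up to about 8 mm off the top view for tall parts, because its masks also took in their sides. I used the top-view fits and the gripper's own position for placing.

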